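# Clear the marble slab and scrape the reject pralines off it

### The arm

A 6-joint arm with a two-finger parallel gripper is mounted at the origin on a cart in front of the work surface, level with it; the furniture and walls round the work are solid. World frame = base frame: x ahead of the robot, y to its left, z up, the work surface at z = 0. Lengths are in mm, angles in degrees, forces in N, time in s.
With the tool pointing down it reaches from about 300 to 850 mm from the base axis. Payload 4.2 kg.
Tool frame: the origin (TCP) lies midway between the tips of the shut fingers; the grasp point (between the pads) lies 19 mm behind it; z points along the fingers, y is the line along which they close (so a half turn about z gives the same grasp; the last joint's range is limited). The gripper opens to 91 mm and grips with 3 to 60 N. Pads are 32 mm wide; open, the fingers measure 118 mm over their backs; the gripper's body (76 mm by 178 mm) begins 60 mm behind the grasp point.
Start: joints at [-75.344, 18.312, 89.639, -0, 72.044, -1.146], TCP at [156.585, -553.285, 213.976] pointing down, gripper open.
Joint ranges: [-177.97, 177.97], [-48.28, 115.42], [12.27, 149.76], [-77.06, 257.06], [2.81, 150.46], [-146.56, 146.56]. Speed limits (degrees/s): [147.25, 147.25, 180, 180, 180, 180].

### API

Orientations are given as [roll, pitch, yaw] about the fixed x, y, z axes, in that order (R = Rz(yaw) Ry(pitch) Rx(roll)).
In Python, from workcell import env gives the robot as it stands.
- The arm moves only by the tool nudge_tcp, called after "Emit:" in YAML: its name, and indented under it one key for each argument. Schema: {"type":"object","properties":{"motion":{"type":"array","items":{"type":"array","items":{"type":"number"},"minItems":6,"maxItems":6},"minItems":1,"maxItems":8},"finger_gap":{"type":"number"},"clamp_n":{"type":"number"},"only":{"type":"string"},"quiet":{"type":"boolean"},"lines":{"type":"string"}},"required":["motion"],"additionalProperties":false}. motion is a list of rows, 1 to 8 of them, each of 6 numbers: dx, dy, dz in mm, then a rotation vector rx, ry, rz in degrees; each row shifts and turns the commanded pose from where the row before left it, along the tool's axes as they then stand; what a row does not reach is not made up. A row lasts 1/10 s, in which the tool goes at most 50 mm and 8.59 degrees, less where a joint would pass 70% of its speed; a pose out of reach is approached as far as the arm can. finger_gap is the finger opening in mm, set as the call begins (left out keeps the last). The fingers move at their own pace and stop on an object; clamp_n is the grip in N (left out, the last holds). Time passes only in rows, so rows that do not move let the fingers close. The tool returns the time, the measured TCP pose, the force, the opening and the grip force at its end. only (a regular expression) keeps the lines of the reply that match it, lines (a string "A,B") keeps lines A to B, and quiet returns only ok. Input that does not fit is refused with a message, and nothing moves.
- env.state(): the state, without advancing time (a new reading comes with each control period).
- env.grab_frame(name): name is "scene" or "top"; returns the picture (480x640x3 uint8, blue, green, red); there is no depth.
- env.camera_model(name): a dict with "fx", "fy", "cx", "cy" (pixels), "D" ([k1, k2, p1, p2, k3] as OpenCV has them; the pictures are not rectified), "T" (4x4, takes a point from camera to world coordinates). Camera axes: x right, y up, looking along -z (the intrinsics and any distortion apply to the point x, -y, -z); pixel columns grow to the right and rows downward; lengths in mm; the calibration is good to about 2 mm. A picture is of the moment at which its call begins. camera_model takes no time and is no camera call.
- env.job_done(): hands the job in; it is judged then, once.
The state is a dict: "time_s": time; "qpos": joint angles; "qvel": joint speeds; "effort": joint torques, N m; "ee_pos": TCP position; "ee_rot": TCP orientation; "force": force on the tool from outside, world axes, zero at the start; "torque": the same for the moment, N m; "gripper_width": finger opening in mm; "gripper_force": force on a finger pad.
Only numpy, scipy, OpenCV 4.12 (cv2) and the standard library are available. Lean on these libraries where they do the work, as an engineer would, in place of code of your own. Each camera call takes 0.05 s, during which the arm holds its last target. There are 200 camera calls.

### The job

The marble slab has to be scraped off: first clear the glass jar and the brush from it onto the black rubber mat, setting the jar down upright and gently. Then take the scraper from its rest and draw it along the slab, from the end away from the shallow tray to the edge beside the tray, with the blade lightly pressed on the marble, so that it pushes both reject pralines off into the tray without your fingers touching them. Put the scraper back upright in its rest and leave the tin, timer and tub where they are.

Things in the scene. Friction and masses are not known exactly. Their poses are not given: they have to be found in the camera images.
- slab: Fixed marble slab, 170 (its x, across) x 270 (its y, along) x 30 mm high. Origin: centre of its underside on the table. The mat lies at one end of its length and the tray at the other; which is which varies. Behind, to the right, stands the enrobing machine: a tower 270 mm high from x = 0.63 back, between y = -0.11 and -0.27; the conveyor begins at x = 0.655: pass in front of them.
- catch_tray: Fixed shallow open aluminium tray, 160 (x) x 140 (y) x 12 mm high, wall 3 mm, at one end of the slab: its centre 215 mm from the slab's centre along the slab's y (+ or -), 10 mm gap to the slab. Origin: centre of its underside; axes parallel to the slab's.
- mat: Fixed flat black rubber mat, 160 (x) x 140 (y) x 4 mm, at the other end of the slab, centre 215 mm from the slab's centre. Origin: centre of its underside; axes parallel to the slab's.
- jar: Loose closed glass jar with a grey screw lid, standing on the slab; body 64 (x) x 72 (y) mm, 102 mm high, about 0.5 kg; the round lid is 66 mm across and occupies the top 11 mm. Origin: centre of its underside, z up.
- brush: Loose flat wooden pastry brush lying on the slab, 164 mm long (along its y), 36 mm wide at the bristles (x), 16 mm high, about 45 g. Origin: on the surface under the middle of its length. Bristles towards -y; the wooden handle from y = -20 to +82 mm tapers, 28 mm wide at most, from 1 to 15 mm above the origin; pinch it across x.
- praline_a: Loose reject praline (brown chocolate), about 32 x 37 x 16 mm, on the slab. Origin: centre of its underside.
- praline_b: Loose reject praline (brown chocolate), about 31 x 40 x 16 mm, on the slab. Origin: centre of its underside.
- scraper: Loose scraper, 0.3 kg, upright in its rest, blade down. Origin: middle of the underside of its aluminium bar (172 mm along x, 18 along y, z 0 to 22). On it a wooden grip, 100 (x) x 24 (y) mm, z 22 to 62 mm, to be pinched across y from above. Below it a steel blade, 130 mm wide (x), 4 thick, edge at z = -34 mm, sprung: it gives up to 14 mm upward (3 N at first touch, plus 0.35 N per mm).
- blade_edge (a point): Middle of the scraper blade's lower edge, 34 mm below the scraper's origin when unpressed.
- rest: Fixed dark steel rest of the scraper, left or right of the work, foot 190 (x) x 56 (y) mm, 72 mm high. Origin: centre of its underside; axes as the standing scraper's. Two posts at x = +-75 mm (14 mm thick); the bar lies on them, its underside 46 mm above the table, between cheeks that rise to 72 mm, with 4 mm play each side in y; the blade hangs free between the posts.
- tin: Bystander: loose closed tin, 77 x 120 x 51 mm, on the table left or right of the work where the rest is not. Origin: centre of its underside. Leave alone.
- timer_b: Bystander: loose round wind-up timer, 59 mm across, 40 mm high. Origin: centre of its underside. Leave alone.
- tub: Bystander: loose white plastic tub, 85 x 114 x 46 mm. Origin: centre of its underside. Leave alone.

How it is judged:
By the outcome, as a careful person would: the job done as asked, in the order asked, and still so for the second after the job is handed in, with the robot touching nothing.
It also fails if it takes over 72 s, if anything falls off the work surface, if the arm or the gripper's body presses on something with over 40 N, if the wrist force passes 120 N, or if a joint passes its speed limit or range.

## Working session

There is one attempt and no reset: what is moved stays moved. The work goes in short steps, Python scripts to look and compute and a tool call to move; the robot and the scene stay as the last step left them, time stands still between calls to the robot, and variables do not carry over. Pictures are saved under pics/ and viewed, at most 10 in all, crops included, and the job is handed in when it is done.

```bash
ls; mkdir -p pics
```

Run:
```python
from workcell import env
import cv2
for n in("scene","top"):
    cv2.imwrite(f"pics/{n}0.png",env.grab_frame(n))
    m=env.camera_model(n);print(n,m)
print(env.state())
```

```text
pics
workcell.py
scene {'fx': 487.08030910804604, 'fy': 487.08030910804604, 'cx': 319.74331044717155, 'cy': 239.22255354783198, 'D': array([0.03665754, 0.        , 0.        , 0.        , 0.        ]), 'T': array([[-8.56130583e-01,  3.28714856e-01, -3.98731699e-01,
        -8.39591524e+01],
       [-5.16664081e-01, -5.29660406e-01,  6.72694642e-01,
         1.02319516e+03],
       [ 9.93232878e-03,  7.81924803e-01,  6.23293632e-01,
         1.01086129e+03],
       [ 0.00000000e+00,  0.00000000e+00,  0.00000000e+00,
         1.00000000e+00]])}
top {'fx': 613.3368298302269, 'fy': 613.3368298302269, 'cx': 315.64856476480486, 'cy': 245.482886946151, 'D': array([-0.04623047,  0.        ,  0.        ,  0.        ,  0.        ]), 'T': array([[-6.56224305e-02,  8.96122780e-01, -4.38927852e-01,
        -2.70096045e+02],
       [-9.97837530e-01, -5.72852929e-02,  3.22282307e-02,
         4.74687754e+01],
       [ 3.73634115e-03,  4.40093579e-01,  8.97944142e-01,
         1.72802497e+03],
       [ 0.00000000e+00,  0.00000000e+00,  0.00000000e+00,
         1.00000000e+00]])}
{'time_s': 0.1, 'qpos': array([-7.53437787e+01,  1.83479531e+01,  8.96969970e+01, -2.89857938e-03,
        7.20411121e+01, -1.14574936e+00]), 'qvel': array([-0.02819123, -0.04057843, -0.12216725,  0.11024545,  0.06035718,
        0.11330594]), 'effort': array([ 4.23048486e-04, -4.13332951e+01, -2.32510257e+01,  7.28862570e-02,
        4.22279129e-02, -5.21228799e-05]), 'ee_pos': array([ 156.46190122, -552.8719547 ,  213.22096804]), 'ee_rot': array([-1.79913900e+02,  1.03457693e-03,  1.58028673e+01]), 'force': array([ 0.0664236 , -0.80733232,  0.69191605]), 'torque': array([-0.01046877,  0.0027702 ,  0.02486774]), 'gripper_force': 0.0, 'gripper_width': 91.2448083500987}
```
View pics/scene0.png

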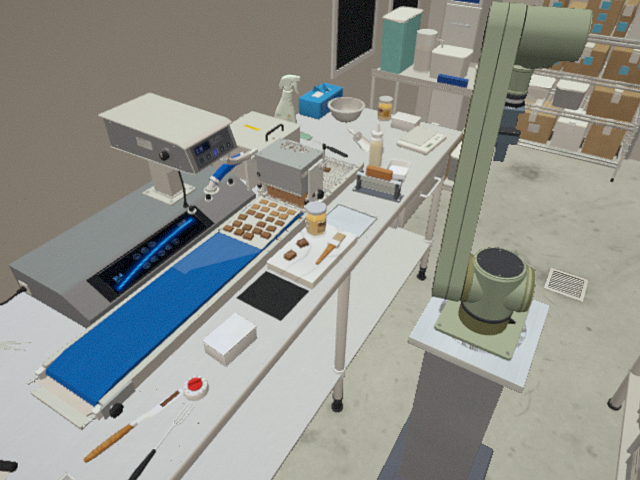

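View pics/top0.png

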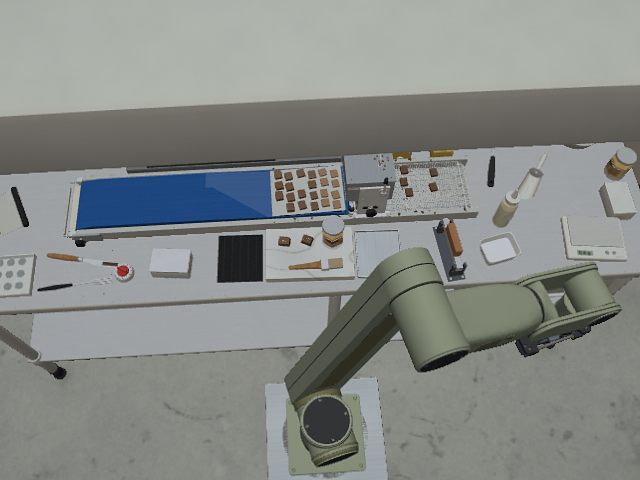

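The first shots show the mat at top-view pixels (240,258), the tray at (377,253), the slab between them, the jar at (332,233), the pralines at (285,241) and (307,240), the brush at (315,265) and the rest at (452,248).

Run:
```python
import cv2,numpy as np
t=cv2.imread("pics/top0.png");s=cv2.imread("pics/scene0.png")
a=cv2.resize(t[210:290,212:476],None,fx=3,fy=3,interpolation=cv2.INTER_CUBIC)
b=cv2.resize(s[150:315,225:425],None,fx=2,fy=2,interpolation=cv2.INTER_CUBIC)
c=np.zeros((600,792,3),np.uint8);c[:240]=a;c[250:580,:400]=b
cv2.imwrite("pics/crop0.png",c)
```

Create h.py:
```python
import cv2,numpy as np
from workcell import env
from scipy.spatial.transform import Rotation as R
def ray(n,p):
    m=env.camera_model(n);K=np.array([[m["fx"],0,m["cx"]],[0,m["fy"],m["cy"]],[0,0,1]])
    u=cv2.undistortPoints(np.array(p,float).reshape(-1,1,2),K,m["D"])[:,0]
    d=np.c_[u[:,0],-u[:,1],-np.ones(len(u))]@m["T"][:3,:3].T
    return m["T"][:3,3],d
def onz(n,p,z):
    o,d=ray(n,p);return o+d*((z-o[2])/d[:,2])[:,None]
def proj(n,P):
    m=env.camera_model(n);K=np.array([[m["fx"],0,m["cx"]],[0,m["fy"],m["cy"]],[0,0,1]])
    q=(np.array(P,float).reshape(-1,3)-m["T"][:3,3])@m["T"][:3,:3];q=q*[1,-1,-1]
    return cv2.projectPoints(q,np.zeros(3),np.zeros(3),K,m["D"])[0][:,0]
def togo(P,yaw=None):
    """tool-axes shift and turn to tool-down pose at P with yaw (from measured pose)"""
    s=env.state();A=R.from_euler('xyz',s["ee_rot"],degrees=True)
    print("at",s["ee_pos"].round(1),s["ee_rot"].round(2),"shift",A.inv().apply(np.array(P)-s["ee_pos"]).round(1))
    if yaw is not None: print("rotvec",(A.inv()*R.from_euler('xyz',[180,0,yaw],degrees=True)).as_rotvec(degrees=True).round(2))
```

```text
(no output)
```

View pics/crop0.png

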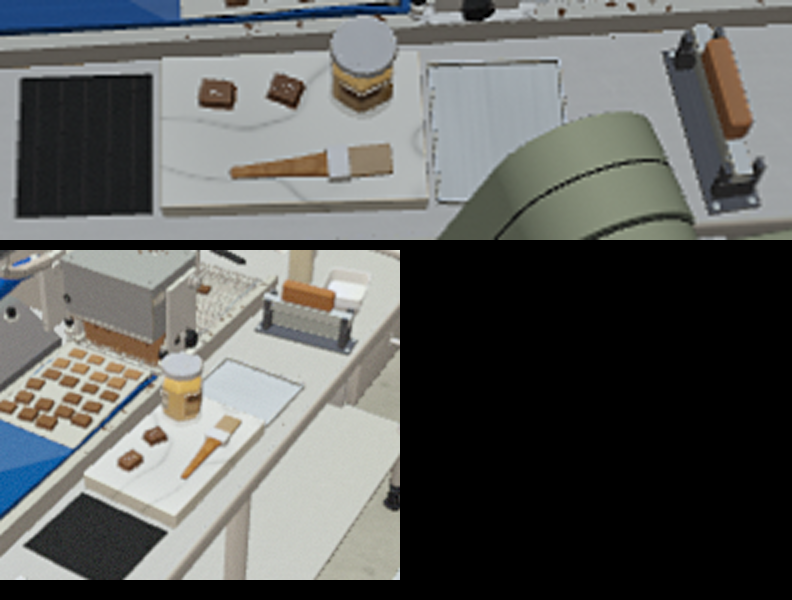

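The crop confirms the layout: jar lid around (333,226) in full top-view pixels, brush from (289,267) to (343,263), scraper grip from (449,226) to (459,252). The brush bristles point at the tray (-y).

Create m.py:
```python
from h import *
def big(mask,k=1,roi=None):
    m=np.zeros_like(mask);x0,y0,x1,y1=roi;m[y0:y1,x0:x1]=mask[y0:y1,x0:x1]
    cs=sorted(cv2.findContours(m,cv2.RETR_EXTERNAL,cv2.CHAIN_APPROX_NONE)[0],key=cv2.contourArea)[::-1]
    return [c[:,0].astype(float) for c in cs[:k]]
def rect(n,c,z):
    w=onz(n,c,z)[:,:2]
    return w,cv2.minAreaRect(w.astype(np.float32))
```

Run:
```python
from m import *
for n,rois in (("top",dict(mat=(212,230,268,290),br=(265,228,350,280),grip=(440,215,470,262),slab=(262,224,358,285))),("scene",dict(mat=(230,268,312,320),br=(265,225,350,290),grip=(362,160,396,182),slab=(262,225,365,290)))):
    im=cv2.imread(f"pics/{n}0.png");h=cv2.cvtColor(im,cv2.COLOR_BGR2HSV)
    H,S,V=[h[:,:,i].astype(int) for i in range(3)]
    u=lambda m:(m*255).astype(np.uint8)
    for nm,mask,k,z in(("mat",u(V<70),1,4),("br",u((S>90)&(H<25)),5,40),("grip",u((S>90)&(H<25)),1,100)):
        for c in big(mask,k,rois[nm]):
            w,r=rect(n,c,z);print(n,nm,c.min(0),c.max(0),np.round(r[0],1),np.round(r[1],1),round(r[2],1),"med",im[int(c[:,1].mean()),int(c[:,0].mean())])
    print(n,"slabcolors",[im[y,x].tolist() for y,x in ((250,290),(260,377),(285,250),(225,250))])
```

```text
top mat [218. 235.] [262. 281.] [545.3 222.5] [136.6 159.7] 88.4 med [37 37 34]
top br [323. 231.] [342. 246.] [573.8 -64.9] [61.7 48.8] 79.2 med [ 86 134 160]
top br [289. 261.] [320. 268.] [493.4  24.6] [93.6 23.2] 86.3 med [ 66 100 133]
top br [279. 237.] [290. 245.] [576.5  81.6] [33.8 27.5] 86.3 med [ 99 112 126]
top br [302. 235.] [312. 245.] [575.6  12.2] [30.4 30. ] 65.9 med [54 68 90]
top br [341. 267.] [342. 267.] [478.  -86.1] [3. 0.] -93.7 med [ 63  85 102]
top grip [446. 222.] [462. 255.] [ 522.8 -422.8] [110.3  30.6] 6.1 med [ 68  97 136]
top slabcolors [[173, 174, 170], [170, 165, 157], [165, 162, 160], [76, 82, 86]]
scene mat [238. 272.] [307. 319.] [544.2 227.5] [135.3 154.6] 88.4 med [47 43 43]
scene br [307. 225.] [324. 234.] [575.3 -61.5] [56.2 48.6] 31.9 med [ 92 145 176]
scene br [316. 244.] [335. 263.] [491.   28.5] [102.  21.] 87.9 med [ 64 130 180]
scene br [285. 250.] [295. 259.] [575.8  90. ] [38.3 29.3] 78.4 med [133 140 160]
scene br [297. 239.] [307. 246.] [576.5  20.6] [32.  29.1] 64.3 med [ 91 109 139]
scene br [267. 226.] [275. 230.] [703.8   9.2] [26.2 21.7] 31.9 med [ 66 105 141]
scene grip [366. 165.] [391. 180.] [ 519.1 -406.9] [107.7  71.6] 5.3 med [ 49  88 137]
scene slabcolors [[109, 126, 153], [197, 205, 201], [104, 107, 105], [74, 108, 145]]
```

Run:
```python
from m import *
def tri(p,q):
    A=[];b=[]
    M=np.zeros((3,3));v=np.zeros(3)
    for n,x in(("top",p),("scene",q)):
        o,d=ray(n,[x]);d=d[0]/np.linalg.norm(d[0]);P=np.eye(3)-np.outer(d,d);M+=P;v+=P@o
    return np.linalg.solve(M,v)
print("lid top",onz("top",[[333.3,225.7]],132),onz("scene",[[316,208]],132),tri((333.3,225.7),(316,208)))
print("slab corners",onz("top",[[266.2,229],[351.7,227.7],[354.5,275.5],[266,278]],30).round(0))
print("tray",onz("top",[[355,230.7],[399.5,230.7],[358,277]],12).round(0))
# grip corners/centroid
cs={}
for n,roi in(("top",(440,215,470,262)),("scene",(362,160,396,182))):
    im=cv2.imread(f"pics/{n}0.png");h=cv2.cvtColor(im,cv2.COLOR_BGR2HSV)
    u=((h[:,:,1]>90)&(h[:,:,0]<25)).astype(np.uint8)*255
    c=big(u,1,roi)[0];m=cv2.moments(c.astype(np.float32).reshape(-1,1,2));cs[n]=(m['m10']/m['m00'],m['m01']/m['m00'])
    w,r=rect(n,c,108);print(n,cs[n],r)
    if n=="top": print(cv2.fitLine(w.astype(np.float32),cv2.DIST_L2,0,.01,.01).ravel())
print("grip tri",tri(cs["top"],cs["scene"]))
print("brush tri",tri((304.5,265),(325.5,253.5)))
print("foot",onz("top",[[212+665/3,210+52/3],[212+709/3,210+211/3],[212+763/3,210+205/3]],4).round(0))
s=env.state();print(s["ee_pos"])
togo([492,25,120],87)
```

```text
lid top [[571.49164557 -65.9523673  132.        ]] [[569.7240347  -54.07514377 132.        ]] [577.16359689 -66.65984287 121.66933289]
slab corners [[ 627.  137.   30.]
 [ 615. -130.   30.]
 [ 452. -124.   30.]
 [ 461.  143.   30.]]
tray [[ 613. -141.   12.]
 [ 604. -282.   12.]
 [ 454. -136.   12.]]
top (453.661853188929, 238.95728038507818) ((518.9485473632812, -420.5311279296875), (109.76547241210938, 30.43353271484375), 6.089382171630859)
[ 9.992555e-01  3.858145e-02  5.174229e+02 -4.206391e+02]
scene (378.62340425531914, 172.3808510638298) ((513.75927734375, -394.3370666503906), (106.71176147460938, 70.96369934082031), 5.299947738647461)
grip tri [ 527.45612279 -426.95843636   86.39789981]
brush tri [489.3428282   24.43606107  38.75497862]
foot [[ 613. -394.    4.]
 [ 428. -411.    4.]
 [ 431. -468.    4.]]
[ 156.46190122 -552.8719547   213.22096804]
at [ 156.5 -552.9  213.2] [-179.91    0.     15.8 ] shift [ 480.2 -464.5   93.9]
rotvec [-8.00e-02 -5.00e-02 -7.12e+01]
```

Emit:
nudge_tcp:
  motion:
    - [32, -31, 0, 0, 0, -8.5]
    - [37, -26, 0, 0, 0, -8.5]
    - [40, -20, 0, 0, 0, -8.5]
    - [43, -14, 0, 0, 0, -8.5]
    - [44, -8, 0, 0, 0, -8.5]
    - [45, -1, 0, 0, 0, -8.5]
    - [45, 6, 0, 0, 0, -8.5]
    - [43, 12, 0, 0, 0, -8.5]
  finger_gap: 50
  clamp_n: 15

```text
time_s: 0.9
ee_pos: [339.0, -241.5, 213.8]
ee_rot: [180.0, -0.0, 84.1]
force: [0.9, 1.2, -0.5]
gripper_width: 50.3
gripper_force: 0.0
```

Run:
```python
from h import *
togo([492,25,110],87)
```

```text
at [ 339.  -241.5  213.8] [180.    -0.    84.13] shift [280.7 124.9 103.8]
rotvec [ 0.   -0.   -2.87]
```

Emit:
nudge_tcp:
  motion:
    - [40, 18, 15, 0, 0, 0]
    - [40, 18, 15, 0, 0, 0]
    - [40, 18, 15, 0, 0, 0]
    - [40, 18, 15, 0, 0, 0]
    - [40, 18, 15, 0, 0, 0]
    - [40, 18, 15, 0, 0, 0]
    - [41, 17, 14, 0, 0, -2.9]
    - [0, 0, 0, 0, 0, 0]

```text
time_s: 1.7
ee_pos: [494.3, 26.4, 107.9]
ee_rot: [-179.9, -0.1, 87.0]
force: [-0.4, -0.2, -0.2]
gripper_width: 50.0
gripper_force: 0.0
```

Run:
```python
from h import *
cv2.imwrite("pics/s1.png",cv2.resize(env.grab_frame("scene")[170:290,240:400],None,fx=4,fy=4))
togo([491,25,32],87)
```

```text
at [493.2  24.4 108.6] [-1.7984e+02  2.0000e-02  8.6930e+01] shift [ 0.5 -2.  76.6]
rotvec [-0.16  0.02 -0.07]
```

View pics/s1.png

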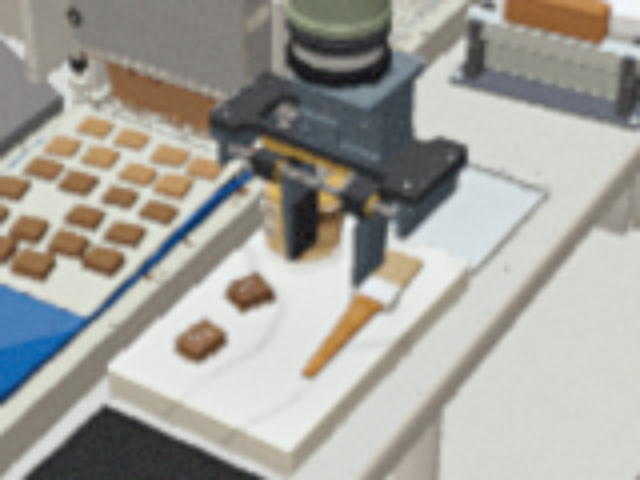

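The fingers are straddling the brush handle, above it, and are clear of the jar and pralines. I'll descend and pinch.

Emit:
nudge_tcp:
  motion:
    - [0, -2, 30, 0, 0, 0]
    - [0, 0, 30, 0, 0, 0]
    - [0, 0, 14, 0, 0, 0]
    - [0, 0, 0, 0, 0, 0]

```text
time_s: 2.15
ee_pos: [489.0, 21.4, 34.5]
ee_rot: [-179.7, 0.0, 86.6]
force: [0.1, -0.3, 0.2]
gripper_width: 49.9
gripper_force: 0.0
```

Emit:
nudge_tcp:
  motion:
    - [0, 0, 0, 0, 0, 0]
    - [0, 0, 0, 0, 0, 0]
    - [0, 0, 0, 0, 0, 0]
    - [0, 0, 0, 0, 0, 0]
  finger_gap: 5
  clamp_n: 15

```text
time_s: 2.55
ee_pos: [491.7, 22.5, 36.8]
ee_rot: [179.9, 0.0, 86.7]
force: [-0.7, -1.4, 2.5]
gripper_width: 21.2
gripper_force: 15.1
```

Emit:
nudge_tcp:
  motion:
    - [0, 0, -25, 0, 0, 0]
    - [0, 0, -25, 0, 0, 0]
    - [43, 4, 0, 0, 0, 0]
    - [43, 4, 0, 0, 0, 0]
    - [43, 4, 0, 0, 0, 0]
    - [42, 5, 0, 0, 0, 0]
    - [0, 0, 0, 0, 0, -8.5]
    - [0, 0, 0, 0, 0, -8.5]

```text
time_s: 3.35
ee_pos: [518.0, 194.0, 86.0]
ee_rot: [180.0, 0.0, 104.2]
force: [-0.6, 0.0, -0.1]
gripper_width: 20.7
gripper_force: 14.7
```

Emit:
nudge_tcp:
  motion:
    - [0, 0, 0, 0, 0, -8.5]
    - [0, 0, 0, 0, 0, -8.5]
    - [0, 0, 0, 0, 0, -8.5]
    - [0, 0, 0, 0, 0, -8.5]
    - [0, 0, 0, 0, 0, -8.5]
    - [0, 0, 0, 0, 0, -8.5]
    - [0, 0, 0, 0, 0, -8.5]
    - [0, 0, 0, 0, 0, -8.5]

```text
time_s: 4.15
ee_pos: [518.0, 192.4, 86.2]
ee_rot: [-180.0, 0.0, 172.1]
force: [0.1, 1.0, -0.6]
gripper_width: 20.2
gripper_force: 14.7
```

Emit:
nudge_tcp:
  motion:
    - [0, 0, 0, 0, 0, -8.5]
    - [0, 0, 0, 0, 0, -8.5]
    - [0, 0, 0, 0, 0, -8.5]
    - [0, 0, 0, 0, 0, -8.5]
    - [0, 0, 0, 0, 0, 0]

```text
time_s: 4.65
ee_pos: [518.0, 192.4, 86.1]
ee_rot: [-180.0, 0.0, -154.3]
force: [-0.6, -0.1, -0.4]
gripper_width: 20.5
gripper_force: 14.7
```

Run:
```python
from h import *
cv2.imwrite("pics/s2.png",cv2.resize(env.grab_frame("scene")[210:360,200:400],None,fx=4,fy=4))
togo([519,192,10],206)
```

```text
at [518.  192.4  86.1] [-1.7999e+02  1.0000e-02 -1.5446e+02] shift [-0.7 -0.8 76.1]
rotvec [-0.01  0.01 -0.46]
```

View pics/s2.png

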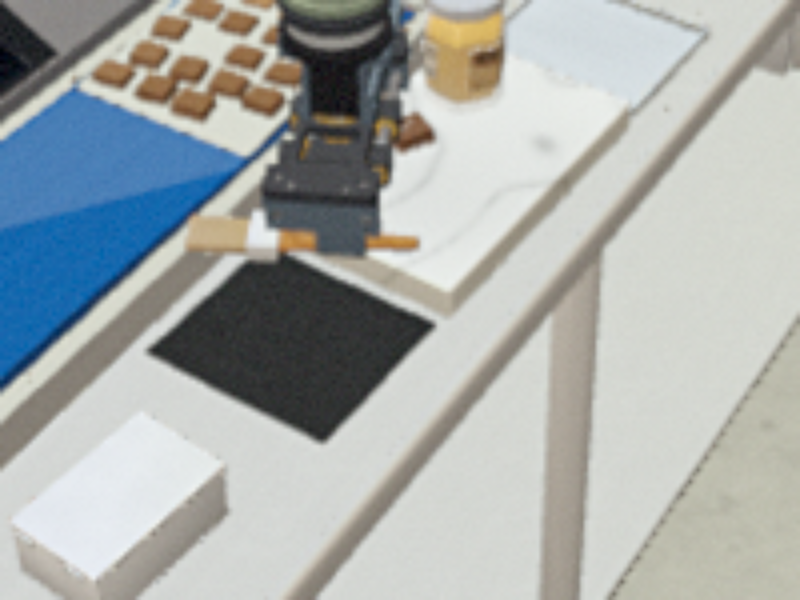

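The brush hangs level over the slab-side part of the mat, bristles left (pixel ~190,235 in the crop). Next I'll lower it and release.

Emit:
nudge_tcp:
  motion:
    - [-1, -1, 30, 0, 0, 0]
    - [0, 0, 30, 0, 0, 0]
    - [0, 0, 12, 0, 0, 0]
    - [0, 0, 3.5, 0, 0, 0]
    - [0, 0, 0, 0, 0, 0]

```text
time_s: 5.2
ee_pos: [519.5, 192.0, 10.8]
ee_rot: [-180.0, -0.0, -154.4]
force: [0.1, -0.0, -0.6]
gripper_width: 20.9
gripper_force: 14.9
```

Emit:
nudge_tcp:
  motion:
    - [0, 0, 0, 0, 0, 0]
    - [0, 0, 0, 0, 0, 0]
    - [0, 0, -10, 0, 0, 0]
    - [0, 0, -40, 0, 0, 0]
    - [0, 0, -45, 0, 0, 0]
    - [0, 0, -45, 0, 0, 0]
  finger_gap: 36

```text
time_s: 5.8
ee_pos: [519.2, 191.9, 152.9]
ee_rot: [-180.0, 0.0, -154.3]
force: [0.7, 0.2, 0.6]
gripper_width: 36.1
gripper_force: 0.0
```

Run:
```python
from h import *
togo([573.5,-64,170],180)
togo([573.5,-64,170],0)
```

```text
at [519.2 191.9 152.9] [-1.7999e+02  3.0000e-02 -1.5431e+02] shift [  62.  -254.1  -17.1]
rotvec [-0.    0.03 25.69]
at [519.2 191.9 152.9] [-1.7999e+02  3.0000e-02 -1.5431e+02] shift [  62.  -254.1  -17.1]
rotvec [-5.0000e-02 -0.0000e+00 -1.5431e+02]
```

Emit:
nudge_tcp:
  motion:
    - [15, -44, -6, 0, 0, 7]
    - [15, -44, -6, 0, 0, 7]
    - [12, -44, -6, 0, 0, 7]
    - [0, 0, 0, 0, 0, 6.7]
  finger_gap: 91

```text
time_s: 6.2
ee_pos: [522.2, 49.3, 170.6]
ee_rot: [-179.9, 0.2, 177.4]
force: [0.9, 0.9, 0.0]
gripper_width: 65.1
gripper_force: 0.0
```

Run:
```python
from h import *
a=env.grab_frame("top");b=env.grab_frame("scene");cv2.imwrite("pics/topj.png",a);cv2.imwrite("pics/scj.png",b)
c=np.zeros((600,792,3),np.uint8)
c[:240]=cv2.resize(a[210:290,212:344],None,fx=6,fy=6,interpolation=cv2.INTER_CUBIC)[:240]
x=cv2.resize(a[215:255,312:352],(360,360),interpolation=cv2.INTER_CUBIC)
y=cv2.resize(b[195:245,295:345],(360,360),interpolation=cv2.INTER_CUBIC)
c[:]=0;c[:240,:396]=cv2.resize(a[210:290,212:344],None,fx=3,fy=3);c[240:,:360]=x;c[240:,400:760]=y
c[:240,400:720]=cv2.resize(b[250:330,225:331],(320,240))
cv2.imwrite("pics/crop2.png",c);togo([572,-63,170],178)
```

```text
at [522.3  52.6 169.8] [1.7998e+02 1.2000e-01 1.7786e+02] shift [-5.400e+01 -1.137e+02 -1.000e-01]
rotvec [ 0.02  0.12 -0.14]
```

View pics/crop2.png

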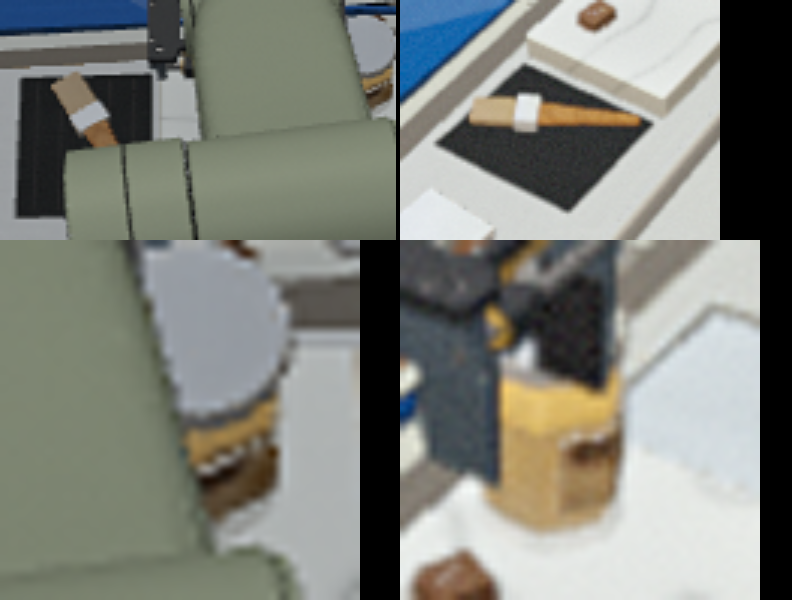

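The brush lies wholly on the mat with its handle end towards the slab corner. The jar's lid centre is at about (333.3,225) in the top view. Next I'll move over the jar and descend.

Emit:
nudge_tcp:
  motion:
    - [-18, -39, 0, 0, 0, 0]
    - [-18, -39, 0, 0, 0, 0]
    - [-18, -37, 0, 0, 0, 0]
    - [0, 0, 0, 0, 0, 0]
    - [0, 0, 0, 0, 0, 0]
  finger_gap: 91

```text
time_s: 6.8
ee_pos: [572.1, -62.6, 168.4]
ee_rot: [180.0, -0.0, 178.1]
force: [-0.1, -0.2, -0.1]
gripper_width: 91.0
gripper_force: 0.0
```

```bash
python3 - <<'E'
from h import *
a=env.grab_frame("scene");cv2.imwrite("pics/s3.png",cv2.resize(a[150:260,260:370],(600,600),interpolation=cv2.INTER_CUBIC))
togo([573.5,-64,85],178)
E
```

```text
at [571.7 -62.  168.4] [ 1.7996e+02 -4.0000e-02  1.7811e+02] shift [-1.9 -2.  83.4]
rotvec [ 0.04 -0.04  0.11]
```

View pics/s3.png

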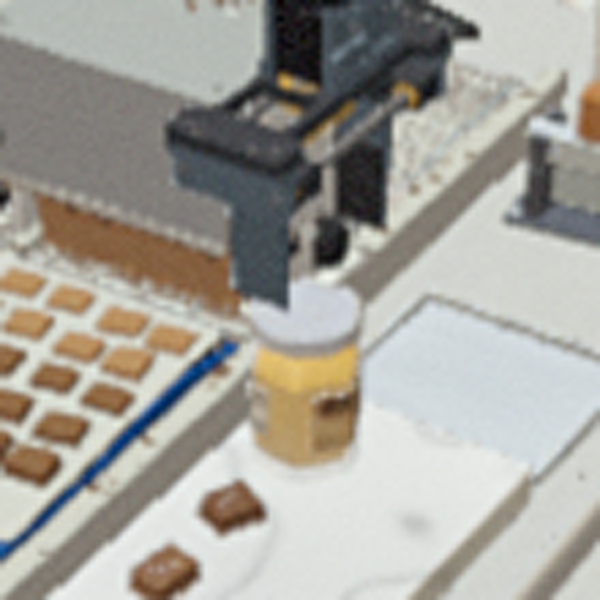

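Run:
```python
from h import *
print(proj("scene",[[573.5,-64,132],[573.5,-69,132],[568,-64,132]]),proj("top",[[573.5,-64,132]]))
# finger tips check: TCP pads +-45 in y at z 168
print(proj("scene",[[571.7,-62-46,168],[571.7,-62+46,168]]))
```

```text
[[316.61879783 206.11131973]
 [317.44033098 205.34793468]
 [318.1047871  206.6366065 ]] [[332.58609511 225.13610164]]
[[324.38585199 190.22967442]
 [308.9931655  204.17481237]]
```

Emit:
nudge_tcp:
  motion:
    - [-2, -2, 10, 0, 0, 0]
    - [0, 0, 15, 0, 0, 0]
    - [0, 0, 0, 0, 0, 0]

```text
time_s: 7.15
ee_pos: [572.0, -63.6, 141.2]
ee_rot: [180.0, -0.3, 178.1]
force: [0.9, 0.1, 0.3]
gripper_width: 91.1
gripper_force: 0.0
```

Emit:
nudge_tcp:
  motion:
    - [0, 0, 8, 0, 0, 0]
    - [0, 0, 8, 0, 0, 0]
    - [0, 0, 8, 0, 0, 0]
    - [0, 0, 0, 0, 0, 0]

```text
time_s: 7.55
ee_pos: [573.1, -64.9, 118.1]
ee_rot: [180.0, -0.1, 178.0]
force: [0.1, 0.8, 0.9]
gripper_width: 91.2
gripper_force: 0.0
```

Emit:
nudge_tcp:
  motion:
    - [0, 0, 12, 0, 0, 0]
    - [0, 0, 12, 0, 0, 0]
    - [0, 0, 12, 0, 0, 0]
    - [0, 0, 0, 0, 0, 0]

```text
time_s: 7.95
ee_pos: [572.4, -64.9, 81.1]
ee_rot: [180.0, -0.3, 178.0]
force: [-0.8, 0.5, 0.2]
gripper_width: 90.8
gripper_force: 0.0
```

Emit:
nudge_tcp:
  motion:
    - [0, 0, 0, 0, 0, 0]
    - [0, 0, 0, 0, 0, 0]
    - [0, 0, 0, 0, 0, 0]
    - [0, 0, 0, 0, 0, 0]
  finger_gap: 60
  clamp_n: 30

```text
time_s: 8.35
ee_pos: [574.3, -64.7, 84.0]
ee_rot: [180.0, 0.1, 178.0]
force: [0.0, 1.9, 1.1]
gripper_width: 65.4
gripper_force: 30.0
```

```bash
python3 -c "
from h import *;togo([0,0,0])"
```

```text
at [574.3 -64.7  84. ] [1.7996e+02 7.0000e-02 1.7798e+02] shift [576.4  44.4  83.3]
```

Emit:
nudge_tcp:
  motion:
    - [0, 0, -6, 0, 0, 0]
    - [0, 0, -12, 0, 0, 0]
    - [0, 0, -18, 0, 0, 0]
    - [0, 0, -12, 0, 0, 0]
    - [0, 0, 0, 0, 0, 0]

```text
time_s: 8.85
ee_pos: [575.3, -65.4, 133.6]
ee_rot: [-180.0, 0.3, 178.0]
force: [-0.0, 0.3, -6.6]
gripper_width: 65.4
gripper_force: 30.0
```

Emit:
nudge_tcp:
  motion:
    - [4, 16, 0, 0, 0, 0]
    - [8, 32, 0, 0, 0, 0]
    - [11, 44, 0, 0, 0, 0]
    - [11, 44, 0, 0, 0, 0]
    - [11, 44, 0, 0, 0, 0]
    - [11, 44, 0, 0, 0, 0]
    - [11, 44, 0, 0, 0, 0]
    - [8, 32, 0, 0, 0, 0]

```text
time_s: 9.65
ee_pos: [507.2, 240.4, 130.5]
ee_rot: [180.0, -0.1, 178.1]
force: [1.2, -1.3, -6.3]
gripper_width: 65.5
gripper_force: 30.0
```

Emit:
nudge_tcp:
  motion:
    - [6, 20, 0, 0, 0, 0]
    - [0, 0, 0, 0, 0, 0]
    - [0, 0, 0, 0, 0, 0]

```text
time_s: 9.95
ee_pos: [502.9, 257.8, 130.5]
ee_rot: [-179.9, -0.1, 178.1]
force: [-0.7, -0.3, -6.1]
gripper_width: 65.5
gripper_force: 30.0
```

```bash
python3 -c "
from h import *;togo([504,258,57],178)"
```

```text
at [502.9 257.8 130.5] [-1.7991e+02 -1.1000e-01  1.7810e+02] shift [-1.3  0.3 73.5]
rotvec [-0.09 -0.11  0.1 ]
```

Emit:
nudge_tcp:
  motion:
    - [0, 0, 10, 0, 0, 0]
    - [0, 0, 20, 0, 0, 0]
    - [0, 0, 20, 0, 0, 0]
    - [0, 0, 10, 0, 0, 0]
    - [0, 0, 6, 0, 0, 0]
    - [0, 0, 3, 0, 0, 0]
    - [0, 0, 0, 0, 0, 0]
    - [0, 0, 0, 0, 0, 0]

```text
time_s: 10.75
ee_pos: [504.7, 257.7, 63.1]
ee_rot: [180.0, 0.1, 178.0]
force: [0.1, 0.7, -5.1]
gripper_width: 65.3
gripper_force: 30.0
```

Emit:
nudge_tcp:
  motion:
    - [0, 0, 1, 0, 0, 0]
    - [0, 0, 1, 0, 0, 0]
    - [0, 0, 1, 0, 0, 0]
    - [0, 0, 0, 0, 0, 0]

```text
time_s: 11.15
ee_pos: [504.0, 257.5, 59.3]
ee_rot: [-180.0, -0.0, 178.0]
force: [-1.2, -0.3, -6.2]
gripper_width: 65.4
gripper_force: 30.0
```

Run:
```python
from h import *
a=env.grab_frame("scene");cv2.imwrite("pics/s4.png",cv2.resize(a[200:350,200:350],(600,600),interpolation=cv2.INTER_CUBIC))
```

```text
(no output)
```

View pics/s4.png

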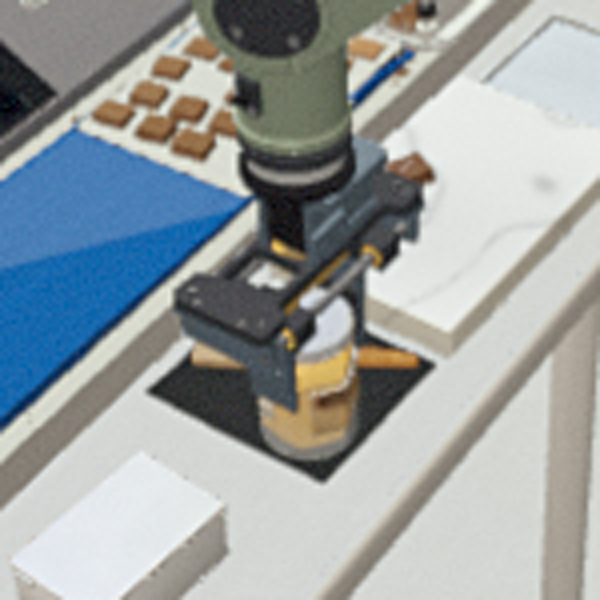

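The jar is just above the mat's front corner, inside its edges, with the brush behind it. I'll ease it down in small steps.

Emit:
nudge_tcp:
  motion:
    - [0, 0, 0.7, 0, 0, 0]
    - [0, 0, 0.7, 0, 0, 0]
    - [0, 0, 0, 0, 0, 0]

```text
time_s: 11.5
ee_pos: [504.2, 257.6, 58.1]
ee_rot: [-180.0, 0.0, 178.0]
force: [-0.5, 0.0, -5.4]
gripper_width: 65.6
gripper_force: 30.0
```

Emit:
nudge_tcp:
  motion:
    - [0, 0, 0.7, 0, 0, 0]
    - [0, 0, 0, 0, 0, 0]

```text
time_s: 11.7
ee_pos: [504.3, 257.6, 58.0]
ee_rot: [180.0, 0.0, 178.0]
force: [-1.5, 0.3, 0.3]
gripper_width: 65.5
gripper_force: 30.0
```

Emit:
nudge_tcp:
  motion:
    - [0, 0, 0, 0, 0, 0]
    - [0, 0, 0, 0, 0, 0]
    - [0, 0, -5, 0, 0, 0]
    - [0, 0, -35, 0, 0, 0]
    - [0, 0, -45, 0, 0, 0]
    - [0, 0, -45, 0, 0, 0]
    - [0, 0, -10, 0, 0, 0]
  finger_gap: 91

```text
time_s: 12.4
ee_pos: [507.0, 258.9, 203.6]
ee_rot: [179.7, 0.6, 178.0]
force: [0.9, 0.4, 1.0]
gripper_width: 90.9
gripper_force: 0.0
```

Run:
```python
from h import *
togo([525,-428,190],185.5)
```

```text
at [507.  258.9 203.6] [179.69   0.59 178.  ] shift [ -41.8 -685.9   10.4]
rotvec [ 0.27  0.61 -7.5 ]
```

Emit:
nudge_tcp:
  motion:
    - [-3, -49, 0, 0, 0, 0]
    - [-3, -49, 0, 0, 0, 0]
    - [-3, -49, 0, 0, 0, 0]
    - [-3, -49, 0, 0, 0, 0]
    - [-3, -49, 0, 0, 0, 0]
    - [-3, -49, 0, 0, 0, 0]
    - [-3, -49, 0, 0, 0, 0]
    - [-3, -49, 0, 0, 0, 0]
  finger_gap: 60

```text
time_s: 13.2
ee_pos: [514.1, -137.1, 197.4]
ee_rot: [-180.0, 0.0, 178.0]
force: [1.1, 0.4, 0.8]
gripper_width: 60.4
gripper_force: 0.0
```

Emit:
nudge_tcp:
  motion:
    - [-3, -49, 0, 0, 0, 0]
    - [-3, -49, 0, 0, 0, 0]
    - [-3, -49, 0, 0, 0, 0]
    - [-3, -49, 0, 0, 0, 0]
    - [-3, -49, 0, 0, 0, 0]
    - [-3, -49, 0, 0, 0, -7.5]
    - [0, 0, 0, 0, 0, 0]

```text
time_s: 13.9
ee_pos: [521.3, -435.5, 195.9]
ee_rot: [-179.8, -0.0, -174.7]
force: [-0.4, 0.3, -0.1]
gripper_width: 59.9
gripper_force: 0.0
```

Run:
```python
from h import *
a=env.grab_frame("top");b=env.grab_frame("scene");cv2.imwrite("pics/top5.png",a);cv2.imwrite("pics/sc5.png",b)
c=np.zeros((600,800,3),np.uint8)
c[:,:400]=cv2.resize(b[130:205,355:405],(400,600),interpolation=cv2.INTER_CUBIC)
c[:240,410:780]=cv2.resize(a[215:290,360:476],(370,240),interpolation=cv2.INTER_CUBIC)
c[250:550,410:790]=cv2.resize(b[250:325,235:330],(380,300),interpolation=cv2.INTER_CUBIC)
cv2.imwrite("pics/crop5.png",c)
togo([525,-428,130],185.5)
```

```text
at [ 521.6 -430.3  196.3] [ 1.7992e+02 -4.0000e-02 -1.7466e+02] shift [-3.6  1.9 66.3]
rotvec [ 0.08 -0.04 -0.16]
```

View pics/crop5.png

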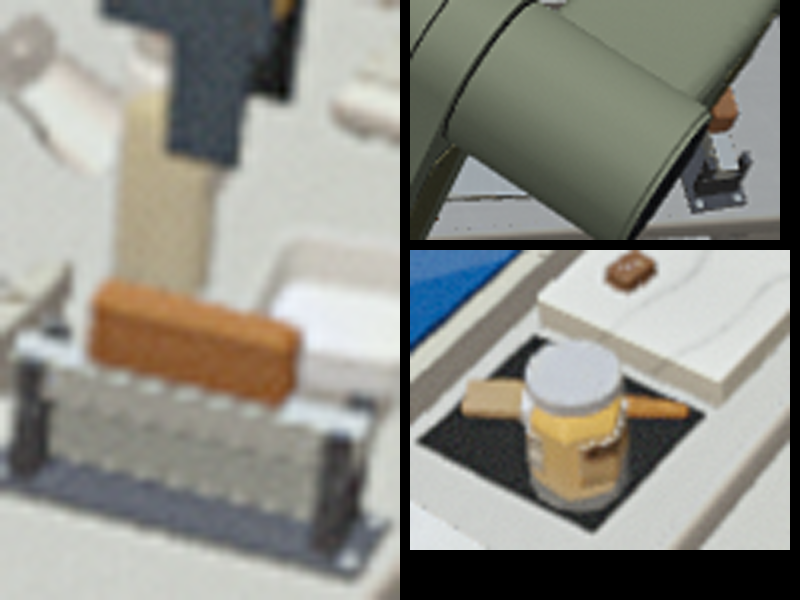

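The jar stands upright on the mat in front of the brush. The fingers hang over the grip, whose top edge runs from (367,165) to (392,171) in the scene view.

Run:
```python
from m import *
e=onz("scene",[[355+97/8,130+288/8],[355+298/8,130+338/8]],107)
d=e[0]-e[1];print(e.round(1),np.degrees(np.arctan2(d[1],d[0])))
e=onz("scene",[[355+18/8,130+345/8],[355+365/8,130+428/8]],67)
d=e[0]-e[1];print(e.round(1),np.degrees(np.arctan2(d[1],d[0])))
e=onz("scene",[[355+0/8,130+482/8],[355+345/8,130+575/8]],4)
d=e[0]-e[1];print(e.round(1),np.degrees(np.arctan2(d[1],d[0])))
```

```text
[[ 569.3 -413.2  107. ]
 [ 472.3 -421.3  107. ]] 4.777009941028266
[[ 605.7 -409.9   67. ]
 [ 437.9 -428.7   67. ]] 6.391279648504501
[[ 600.5 -389.5    4. ]
 [ 429.1 -403.9    4. ]] 4.794456601869106
```

Emit:
nudge_tcp:
  motion:
    - [-3, 2, 33, 0, 0, 0]
    - [0, 0, 33, 0, 0, 0]
    - [0, 0, 0, 0, 0, 0]
    - [0, 0, 0, 0, 0, 0]

```text
time_s: 14.4
ee_pos: [525.3, -426.1, 131.9]
ee_rot: [180.0, -0.0, -174.4]
force: [1.0, -0.3, 0.3]
gripper_width: 60.1
gripper_force: 0.0
```

```bash
python3 -c "
from h import *;togo([525,-428,78],185)"
```

```text
at [ 525.3 -426.1  131.9] [ 1.7998e+02 -2.0000e-02 -1.7444e+02] shift [ 0.4 -1.9 53.9]
rotvec [ 0.02 -0.02  0.56]
```

Emit:
nudge_tcp:
  motion:
    - [2, -2.5, 20, 0, 0, 0.2]
    - [0, 0, 20, 0, 0, 0]
    - [0, 0, 13, 0, 0, 0]
    - [0, 0, 0, 0, 0, 0]
    - [0, 0, 0, 0, 0, 0]

```text
time_s: 14.9
ee_pos: [524.0, -430.3, 79.8]
ee_rot: [-179.9, 0.1, -174.7]
force: [1.0, 0.2, -0.2]
gripper_width: 59.9
gripper_force: 0.0
```

Emit:
nudge_tcp:
  motion:
    - [0, 0, 0, 0, 0, 0]
    - [0, 0, 0, 0, 0, 0]
    - [0, 0, 0, 0, 0, 0]
    - [0, 0, 0, 0, 0, 0]
    - [0, 0, 0, 0, 0, 0]
  finger_gap: 15
  clamp_n: 40

```text
time_s: 15.4
ee_pos: [523.1, -429.4, 78.5]
ee_rot: [179.9, -0.0, -174.7]
force: [0.2, 3.1, 3.5]
gripper_width: 24.4
gripper_force: 40.0
```

```bash
python3 -c "
from h import *;togo([525,-428,78],185)"
```

```text
at [ 523.1 -429.4   78.5] [ 1.7994e+02 -1.0000e-02 -1.7468e+02] shift [-2.   1.2  0.5]
rotvec [ 0.06 -0.01  0.32]
```

Emit:
nudge_tcp:
  motion:
    - [0, 0, -10, 0, 0, 0]
    - [0, 0, -20, 0, 0, 0]
    - [0, 0, -25, 0, 0, 0]
    - [0, 0, -20, 0, 0, 0]
    - [0, 0, 0, 0, 0, 7.3]
    - [0, 0, 0, 0, 0, 0]
    - [0, 0, 0, 0, 0, 0]

```text
time_s: 16.1
ee_pos: [522.8, -429.7, 152.9]
ee_rot: [180.0, -0.1, 178.1]
force: [0.3, 1.4, -3.6]
gripper_width: 24.2
gripper_force: 39.9
```

```bash
python3 -c "
from h import *;togo([545,132,153],178)"
```

```text
at [ 522.8 -429.7  152.9] [ 1.7997e+02 -6.0000e-02  1.7814e+02] shift [-3.900e+00  5.622e+02  2.000e-01]
rotvec [ 0.03 -0.06  0.14]
```

Emit:
nudge_tcp:
  motion:
    - [0, 20, 0, 0, 0, 0]
    - [0, 40, 0, 0, 0, 0]
    - [0, 46, 0, 0, 0, 0]
    - [0, 46, 0, 0, 0, 0]
    - [0, 46, 0, 0, 0, 0]
    - [0, 46, 0, 0, 0, 0]
    - [0, 46, 0, 0, 0, 0]
    - [0, 46, 0, 0, 0, 0]

```text
time_s: 16.9
ee_pos: [534.3, -92.4, 152.8]
ee_rot: [180.0, -0.1, 178.1]
force: [1.3, -0.3, -2.9]
gripper_width: 23.5
gripper_force: 40.0
```

Emit:
nudge_tcp:
  motion:
    - [0, 46, 0, 0, 0, 0]
    - [0, 46, 0, 0, 0, 0]
    - [0, 46, 0, 0, 0, 0]
    - [-1, 46, 0, 0, 0, 0]
    - [-1, 28, 0, 0, 0, 0]
    - [-2, 14, 0, 0, 0, 0]
    - [0, 0, 0, 0, 0, 0]
    - [0, 0, 0, 0, 0, 0]

```text
time_s: 17.7
ee_pos: [546.5, 130.6, 152.9]
ee_rot: [-179.9, -0.1, 178.0]
force: [-0.3, -0.4, -2.9]
gripper_width: 23.5
gripper_force: 40.0
```

Run:
```python
from h import *
a=env.grab_frame("top");b=env.grab_frame("scene");cv2.imwrite("pics/top6.png",a);cv2.imwrite("pics/sc6.png",b)
c=np.zeros((600,800,3),np.uint8)
c[:,:]=cv2.resize(b[190:310,240:400],(800,600),interpolation=cv2.INTER_CUBIC)
cv2.imwrite("pics/crop6.png",c)
togo([545,132,98],178)
```

```text
at [546.7 130.  153.1] [-1.7995e+02 -4.0000e-02  1.7794e+02] shift [ 1.7  2.  55.1]
rotvec [-0.05 -0.04 -0.06]
```

View pics/crop6.png

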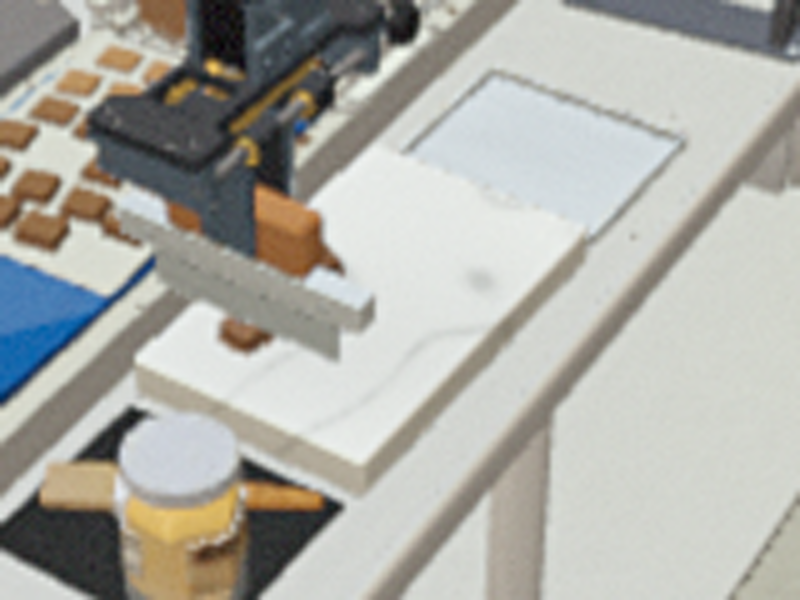

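The scraper hangs level over the slab's mat-side end, clear of the jar. The near praline's front edge is at about (288,260), ahead of where the blade will land. I'll lower it now.

Emit:
nudge_tcp:
  motion:
    - [1.7, 2, 15, 0, 0, 0]
    - [0, 0, 20, 0, 0, 0]
    - [0, 0, 12, 0, 0, 0]
    - [0, 0, 4, 0, 0, 0]
    - [0, 0, 2, 0, 0, 0]
    - [0, 0, 0, 0, 0, 0]
    - [0, 0, 0, 0, 0, 0]

```text
time_s: 18.5
ee_pos: [545.8, 133.7, 101.1]
ee_rot: [180.0, 0.1, 178.0]
force: [-0.3, -0.1, -3.6]
gripper_width: 23.8
gripper_force: 40.0
```

Emit:
nudge_tcp:
  motion:
    - [0, 0, 2, 0, 0, 0]
    - [0, 0, 2, 0, 0, 0]
    - [0, 0, 0, 0, 0, 0]

```text
time_s: 18.8
ee_pos: [545.4, 133.7, 96.5]
ee_rot: [180.0, 0.0, 178.0]
force: [0.0, -0.2, -3.4]
gripper_width: 23.8
gripper_force: 40.0
```

Emit:
nudge_tcp:
  motion:
    - [0, 0, 1.5, 0, 0, 0]
    - [0, 0, 1.5, 0, 0, 0]
    - [0, 0, 0, 0, 0, 0]

```text
time_s: 19.1
ee_pos: [545.4, 133.7, 93.5]
ee_rot: [180.0, 0.0, 178.0]
force: [0.6, 0.2, 0.5]
gripper_width: 23.5
gripper_force: 40.0
```

Emit:
nudge_tcp:
  motion:
    - [0, 0, 1.5, 0, 0, 0]
    - [0, 0, 0, 0, 0, 0]

```text
time_s: 19.3
ee_pos: [545.4, 133.8, 91.9]
ee_rot: [180.0, 0.0, 178.0]
force: [-0.1, -0.9, 1.7]
gripper_width: 24.0
gripper_force: 40.0
```

Emit:
nudge_tcp:
  motion:
    - [0, -5, 0, 0, 0, 0]
    - [0, -10, 0, 0, 0, 0]
    - [0, -10, 0, 0, 0, 0]
    - [0, -10, 0, 0, 0, 0]
    - [0, -10, 0, 0, 0, 0]
    - [0, -10, 0, 0, 0, 0]
    - [0, -10, 0, 0, 0, 0]
    - [0, -10, 0, 0, 0, 0]

```text
time_s: 20.1
ee_pos: [542.5, 57.8, 91.8]
ee_rot: [-180.0, -0.0, 178.0]
force: [0.3, 2.3, 1.7]
gripper_width: 24.0
gripper_force: 40.0
```

Emit:
nudge_tcp:
  motion:
    - [0, -10, 0, 0, 0, 0]
    - [0, -10, 0, 0, 0, 0]
    - [0, -10, 0, 0, 0, 0]
    - [0, -10, 0, 0, 0, 0]
    - [0, -10, 0, 0, 0, 0]
    - [0, -10, 0, 0, 0, 0]
    - [0, -10, 0, 0, 0, 0]
    - [0, -10, 0, 0, 0, 0]

```text
time_s: 20.9
ee_pos: [539.7, -22.1, 91.8]
ee_rot: [-180.0, -0.0, 178.0]
force: [0.1, 2.9, 0.9]
gripper_width: 23.9
gripper_force: 40.0
```

Run:
```python
from h import *
b=env.grab_frame("scene");a=env.grab_frame("top");cv2.imwrite("pics/sc7.png",b)
c=np.zeros((600,800,3),np.uint8)
c[:450,:400]=cv2.resize(b[190:280,260:340],(400,450),interpolation=cv2.INTER_CUBIC)
c[:300,400:]=cv2.resize(a[215:290,270:370],(400,300),interpolation=cv2.INTER_CUBIC)
cv2.imwrite("pics/crop7.png",c)
```

```text
(no output)
```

View pics/crop7.png

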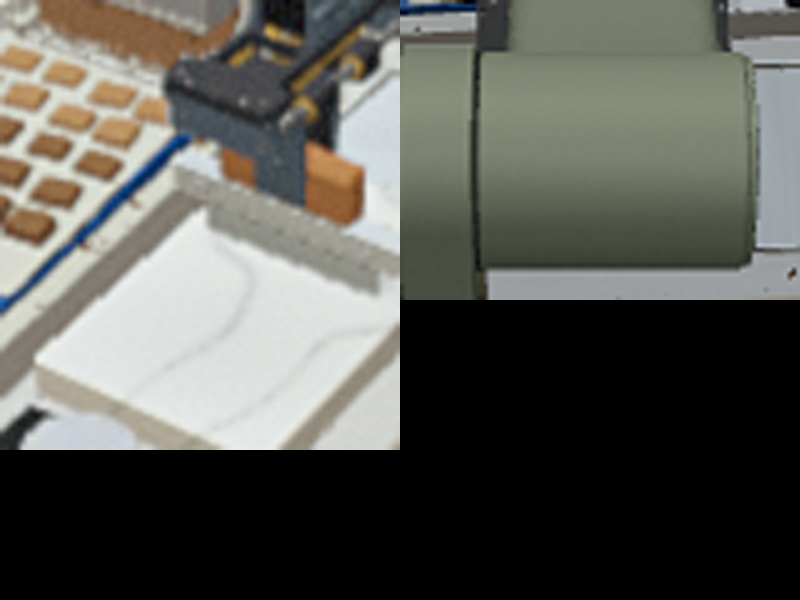

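The slab behind the blade is bare, and both pralines are hidden ahead of it. That view was my 11th picture, one over the limit of 10. I'll view no more and use numeric colour masks from here.

Emit:
nudge_tcp:
  motion:
    - [0, -10, 0, 0, 0, 0]
    - [0, -10, 0, 0, 0, 0]
    - [0, -10, 0, 0, 0, 0]
    - [0, -10, 0, 0, 0, 0]
    - [0, -10, 0, 0, 0, 0]
    - [0, -10, 0, 0, 0, 0]
    - [0, -10, 0, 0, 0, 0]
    - [0, -10, 0, 0, 0, 0]

```text
time_s: 21.8
ee_pos: [536.9, -102.1, 91.8]
ee_rot: [-180.0, -0.0, 178.0]
force: [-0.2, 2.8, 2.1]
gripper_width: 23.8
gripper_force: 40.0
```

Emit:
nudge_tcp:
  motion:
    - [0, -8, 0, 0, 0, 0]
    - [0, -8, 0, 0, 0, 0]
    - [0, -8, 0, 0, 0, 0]
    - [0, -8, 0, 0, 0, 0]
    - [0, -8, 0, 0, 0, 0]
    - [0, -8, 0, 0, 0, 0]
    - [0, 0, 0, 0, 0, 0]
    - [0, 0, 0, 0, 0, 0]

```text
time_s: 22.6
ee_pos: [535.1, -149.4, 91.6]
ee_rot: [180.0, -0.0, 178.0]
force: [-0.4, 0.2, -2.4]
gripper_width: 24.1
gripper_force: 40.0
```

Create prl.py:
```python
from m import *
import sys
for n,roi in(("top",(262,222,404,284)),("scene",(262,195,420,295))):
    im=env.grab_frame(n);h=cv2.cvtColor(im,cv2.COLOR_BGR2HSV)
    u=((h[:,:,1]>70)&(h[:,:,0]<22)&(h[:,:,2]<190)).astype(np.uint8)*255
    for c in big(u,5,roi):
        if cv2.contourArea(c.astype(np.float32))<12: continue
        w,r=rect(n,c,8);print(n,c.min(0),c.max(0),"z8",np.round(r[0]),np.round(r[1]),"z38",rect(n,c,38)[1][0])
```

```bash
python3 prl.py
```

```text
scene [271. 195.] [306. 207.] z8 [ 772. -191.] [130.  78.] z38 (746.4442749023438, -154.48959350585938)
scene [342. 199.] [353. 214.] z8 [ 571. -275.] [40. 94.] z38 (551.0507202148438, -236.0767364501953)
scene [270. 210.] [295. 219.] z8 [ 748. -119.] [75. 60.] z38 (723.3267211914062, -84.73628997802734)
scene [282. 286.] [304. 294.] z8 [501. 185.] [64. 33.] z38 (483.626953125, 210.40420532226562)
scene [325. 199.] [332. 208.] z8 [ 639. -255.] [26. 57.] z38 (616.9556884765625, -216.61782836914062)
```

Emit:
nudge_tcp:
  motion:
    - [0, 0, -10, 0, 0, 0]
    - [0, 0, -20, 0, 0, 0]
    - [0, 0, -22, 0, 0, 0]
    - [0, 0, -10, 0, 0, 0]
    - [0, -20, 0, 0, 0, 0]
    - [0, -40, 0, 0, 0, 0]
    - [0, -46, 0, 0, 0, 0]
    - [0, -46, 0, 0, 0, 0]

```text
time_s: 23.5
ee_pos: [530.0, -302.0, 154.1]
ee_rot: [-180.0, 0.0, 178.1]
force: [0.3, 0.2, -1.6]
gripper_width: 23.9
gripper_force: 40.0
```

Emit:
nudge_tcp:
  motion:
    - [0, -46, 0, 0, 0, 0]
    - [0, -46, 0, 0, 0, 0]
    - [0, -26, 0, 0, 0, 0]
    - [0, -10, 0, 0, 0, -7.3]
    - [0, 0, 0, 0, 0, 0]
    - [0, 0, 0, 0, 0, 0]

```text
time_s: 24.1
ee_pos: [525.4, -428.3, 153.5]
ee_rot: [179.9, -0.0, -174.8]
force: [-0.7, -0.4, -3.2]
gripper_width: 23.8
gripper_force: 40.0
```

```bash
python3 prl.py; python3 -c "
from h import *;togo([523.1,-429.5,153],185.32)"
```

```text
scene [271. 195.] [306. 207.] z8 [ 772. -191.] [130.  78.] z38 (746.4442749023438, -154.48959350585938)
scene [326. 214.] [339. 224.] z8 [ 585. -179.] [54. 45.] z38 (564.6707153320312, -143.12159729003906)
scene [270. 210.] [295. 219.] z8 [ 748. -120.] [74. 62.] z38 (723.373779296875, -86.27875518798828)
scene [282. 286.] [304. 293.] z8 [503. 182.] [64. 29.] z38 (485.8507080078125, 207.29344177246094)
scene [262. 232.] [270. 238.] z8 [722.  16.] [27. 32.] z38 (697.7560424804688, 46.214271545410156)
at [ 525.7 -427.7  153.9] [ 1.7996e+02 -2.0000e-02 -1.7473e+02] shift [ 2.7 -1.5  0.9]
rotvec [ 0.04 -0.02 -0.05]
```

Run:
```python
from h import *
im=env.grab_frame("scene");h=cv2.cvtColor(im,cv2.COLOR_BGR2HSV)
print("S");print(h[209:228,322:344,1]);print("V");print(h[209:228,322:344,2])
print("tray near rim/slab edge px",proj("scene",[[585,-127,30],[585,-136,12],[585,-139,2],[560,-127,30],[560,-136,12],[610,-127,30],[585,-180,3],[585,-180,19]]).round(1))
```

```text
S
[[ 28  16   5   5   6   7   7   5   4   7   8   6  13  14  13  14  13  14
   14  13  14  13]
 [ 13   8   6   9   6   6  10  10   3   8   6  14  14  14  13  13  14  13
   14  13  13  14]
 [  6   6   6   6   7   9  16  10   6  10  15  15  16  13  14  13  13  14
   14  13  14  13]
 [  6   6   7   4   5  10   8   5  10  14  17  14  14  15  15  14  14  15
   15  13  15  12]
 [  4   9   7   9   6   5  25   8  15  15  17   5  10  15  17  15  14  13
   14  12  13  14]
 [  5   6   4   9  12  42 112  63  10  15  50  92  54   7  13  14  16  15
   13  15  14  15]
 [  7   6   6   6  16  86 137 131 112 110 132 135 132 108  53   6  10  14
   14  13  15  13]
 [  5   6   4  12  29  94 134 130 121 126 131 132 139 143 144 108  60   6
    9  14  13  13]
 [  7   6   5  11  33 113 136 130 126 127 125 124 142 127 130 134 150  84
    3  12  12  14]
 [ 10   8  15  19  29 130 139 136 129 140 139 136 141 131 128 132 130  48
   15  16  14  14]
 [  7  14  16   4  55 136 143 132 142 130 145 140 140 122 142 143 129   4
   15  14  12  13]
 [ 13  15  19  13 105 142 146 136 137 136 134 129 147 126 145 132  17  16
 
[... 1887 characters left out ...]
223 212 181 147 127 131 126 129 133 136 103  91 108 150 181 214 220
  217 216 212 215]
 [227 228 230 216 191 180 162 136 122 132 118 115 158 181 218 224 219 218
  216 216 214 216]
 [227 227 227 229 229 236 219 190 165 150 121 138 211 224 222 221 220 218
  216 216 215 216]
 [226 226 228 227 227 231 229 232 219 198 183 196 212 218 217 217 219 218
  219 217 216 215]
 [227 226 226 225 227 226 228 229 229 231 233 227 213 216 214 209 215 218
  218 216 218 216]
 [226 225 226 227 225 226 227 228 228 228 229 228 224 219 209 201 213 219
  221 217 217 219]]
tray near rim/slab edge px [[323.2 220.9]
 [324.5 223.8]
 [324.9 225.7]
 [329.6 223.2]
 [330.8 226.1]
 [316.9 218.6]
 [330.9 219.5]
 [331.  215.8]]
```

Emit:
nudge_tcp:
  motion:
    - [0, 25, -5, 0, 0, 0]
    - [0, 45, 0, 0, 0, 0]
    - [0, 49, 0, 0, 0, 0]
    - [0, 49, 0, 0, 0, 0]
    - [0, 49, 0, 0, 0, 0]
    - [0, 49, 0, 0, 0, 0]
    - [0, 49, 0, 0, 0, 0]
    - [0, 49, 0, 0, 0, 0]

```text
time_s: 25.05
ee_pos: [491.2, -63.9, 159.4]
ee_rot: [-180.0, 0.1, -174.7]
force: [0.6, 0.3, -2.4]
gripper_width: 23.8
gripper_force: 40.0
```

Emit:
nudge_tcp:
  motion:
    - [0, 49, 0, 0, 0, 0]
    - [0, 49, 0, 0, 0, 0]
    - [0, 30, 0, 0, 0, 0]
    - [0, 0, 0, 0, 0, 0]

```text
time_s: 25.45
ee_pos: [479.1, 64.9, 159.4]
ee_rot: [179.9, 0.1, -174.4]
force: [-0.2, -0.5, -2.4]
gripper_width: 23.7
gripper_force: 40.0
```

Run:
```python
from h import *
im=env.grab_frame("top");cv2.imwrite("pics/top8.png",im);h=cv2.cvtColor(im,cv2.COLOR_BGR2HSV)
print(h[228:248,346:378,1]);print(h[228:248,346:378,2])
print(proj("top",[[585,-127,30],[585,-136,12],[585,-139,3],[610,-127,30],[560,-127,30]]).round(1))
```

```text
[[  7   7   6   4  10  19   6  11  10  10  10  10   8  11  10  10  10  10
   10  10   8   8   8  10   8  10   9  11  10  10  10   9]
 [  6   6   6   6   6  18   5  10  10  11   9   9   8   9  11   9   9   8
    9   9   8   9  11   9   8  10  10   9   9   9  11   9]
 [  6   6   6   7   6  16   6  11   5   8   6  12  16  21  22  25  27  28
   28  24  25  20  16  25  25  23  14  19  13   7   7   5]
 [  6   6   6   6   7  14   6  11   8  38  53  55  32  27  24  26  26  31
   32  23  25  25  25  25  25  26  22  25   8   7   7   7]
 [  6   6   6   7   6   6   8  10  12  15  13  18  17  16  18  18  18  18
   20  24  21  20  20  20  22  21  19  22  22  22  20  21]
 [  6   6   6   6   6   1   8   9   7  18  20  19  19  19  20  22  24  10
   26  20  22  22  22  21  21  21  21  20  20  20  19  20]
 [  6   6   7   6   6   3 
[... 3873 characters left out ...]
 162 153  77  75  81  89  57  49
   50  66  85  90  89  88  89  88  86  86  83 139 168 169]
 [177 177 178 177 178 178 172 159 162 120 160 181  83  84  59  49  50  49
  101 128  94  90  92  90  88  87  86  84  81 137 167 167]
 [177 177 178 177 177 179 174 161 163 110 160 177 152 112  82  78 106 136
  173 179  78  27  33  44  56  57  54  67  99 133 165 167]
 [177 177 177 177 177 178 178 162 164 141 169 175 174 175 178 180 178 174
  171 172 178 149 148 150 116 109 109 108 169 169 167 167]
 [177 177 177 177 177 177 179 162 162 105 176 176 172 171 171 173 172 170
  169 169 172 174 174 175 176 175 174 174 170 166 166 166]]
[[351.6 236.2]
 [354.1 238.6]
 [354.9 239.8]
 [350.8 229. ]
 [352.3 243.4]]
```

Both pralines lie past the tray's inner wall: the brown blob spans columns 358–374, against the tray rim at column 355. I'll take the scraper back to its rest.

Emit:
nudge_tcp:
  motion:
    - [0, -25, 0, 0, 0, 0]
    - [0, -45, 0, 0, 0, 0]
    - [0, -49, 0, 0, 0, 0]
    - [0, -49, 0, 0, 0, 0]
    - [0, -49, 0, 0, 0, 0]
    - [0, -49, 0, 0, 0, 0]
    - [0, -49, 0, 0, 0, 0]
    - [0, -49, 0, 0, 0, 0]

```text
time_s: 26.3
ee_pos: [512.9, -304.5, 159.1]
ee_rot: [-180.0, 0.0, -174.8]
force: [0.7, 0.4, -3.0]
gripper_width: 24.0
gripper_force: 40.0
```

Emit:
nudge_tcp:
  motion:
    - [0, -49, 0, 0, 0, 0]
    - [0, -49, 0, 0, 0, 0]
    - [2, -30, 5, 0, 0, 0]
    - [0, 0, 0, 0, 0, 0]
    - [0, 0, 0, 0, 0, 0]
    - [0, 0, 0, 0, 0, 0]

```text
time_s: 26.9
ee_pos: [523.1, -428.4, 153.9]
ee_rot: [180.0, -0.0, -174.7]
force: [-0.4, 1.5, -3.2]
gripper_width: 23.9
gripper_force: 40.0
```

```bash
python3 -c "
from h import *;togo([523.1,-429.5,150],185.32)"
```

```text
at [ 523.1 -428.4  153.9] [ 1.7996e+02 -2.0000e-02 -1.7471e+02] shift [ 0.1 -1.1  3.9]
rotvec [ 0.04 -0.02 -0.03]
```

Emit:
nudge_tcp:
  motion:
    - [0, 0, 20, 0, 0, 0]
    - [0, 0, 20, 0, 0, 0]
    - [0, 0, 8, 0, 0, 0]
    - [0, 0, 5, 0, 0, 0]
    - [0, 0, 0, 0, 0, 0]

```text
time_s: 27.4
ee_pos: [523.5, -428.5, 100.9]
ee_rot: [180.0, -0.0, -174.7]
force: [-1.0, -0.0, -3.2]
gripper_width: 23.7
gripper_force: 40.0
```

Emit:
nudge_tcp:
  motion:
    - [0, 0, 4, 0, 0, 0]
    - [0, 0, 4, 0, 0, 0]
    - [0, 0, 0, 0, 0, 0]

```text
time_s: 27.7
ee_pos: [523.4, -428.8, 92.6]
ee_rot: [180.0, -0.0, -174.7]
force: [-2.0, 1.6, -2.9]
gripper_width: 23.9
gripper_force: 40.0
```

Emit:
nudge_tcp:
  motion:
    - [0, 0, 5, 0, 0, 0]
    - [0, 0, 4, 0, 0, 0]
    - [0, 0, 0, 0, 0, 0]

```text
time_s: 28.0
ee_pos: [523.4, -428.8, 82.9]
ee_rot: [179.9, -0.0, -174.7]
force: [-2.4, 1.6, -4.2]
gripper_width: 24.3
gripper_force: 40.0
```

Emit:
nudge_tcp:
  motion:
    - [0, 0, 2, 0, 0, 0]
    - [0, 0, 1.5, 0, 0, 0]
    - [0, 0, 0, 0, 0, 0]

```text
time_s: 28.3
ee_pos: [523.4, -428.9, 80.1]
ee_rot: [180.0, -0.0, -174.7]
force: [-2.4, 3.3, -2.5]
gripper_width: 23.9
gripper_force: 40.0
```

Emit:
nudge_tcp:
  motion:
    - [0, 0, 1, 0, 0, 0]
    - [0, 0, 0, 0, 0, 0]

```text
time_s: 28.5
ee_pos: [523.4, -428.9, 79.3]
ee_rot: [180.0, -0.0, -174.7]
force: [-2.5, 4.8, -0.9]
gripper_width: 23.7
gripper_force: 40.0
```

Emit:
nudge_tcp:
  motion:
    - [0, 0, 0.7, 0, 0, 0]
    - [0, 0, 0, 0, 0, 0]

```text
time_s: 28.7
ee_pos: [523.4, -428.9, 78.7]
ee_rot: [180.0, -0.0, -174.7]
force: [-2.9, 4.0, 0.5]
gripper_width: 23.7
gripper_force: 40.0
```

Emit:
nudge_tcp:
  motion:
    - [0, 0, 0, 0, 0, 0]
    - [0, 0, 0, 0, 0, 0]
    - [0, 0, 0, 0, 0, 0]
  finger_gap: 50

```text
time_s: 29.0
ee_pos: [524.6, -430.3, 79.4]
ee_rot: [-179.8, 0.1, -174.7]
force: [-0.2, -0.3, -0.5]
gripper_width: 45.2
gripper_force: 0.0
```

Emit:
nudge_tcp:
  motion:
    - [0, 0, -15, 0, 0, 0]
    - [0, 0, -35, 0, 0, 0]
    - [0, 0, -40, 0, 0, 0]
    - [0, 0, -40, 0, 0, 0]
    - [0, 0, 0, 0, 0, 0]

```text
time_s: 29.5
ee_pos: [526.6, -431.9, 216.4]
ee_rot: [-179.4, 0.6, -174.7]
force: [-0.2, -0.4, 0.7]
gripper_width: 50.1
gripper_force: 0.0
```

Emit:
nudge_tcp:
  motion:
    - [45, -10, 0, 0, 0, 0]
    - [45, -15, 0, 0, 0, 0]
    - [45, -20, 0, 0, 0, 0]
    - [45, -20, 0, 0, 0, 0]
    - [45, -20, 0, 0, 0, 0]
    - [45, -20, 0, 0, 0, 0]
    - [20, 0, 0, 0, 0, 0]
    - [0, 0, 0, 0, 0, 0]

```text
time_s: 30.3
ee_pos: [290.2, -517.7, 209.2]
ee_rot: [-177.0, -4.0, 179.0]
force: [0.3, -0.7, 0.8]
gripper_width: 50.0
gripper_force: 0.0
```

Run:
```python
from m import *
for n in("top","scene"):
    im=env.grab_frame(n);cv2.imwrite(f"pics/{n}9.png",im)
    ref=cv2.imread(f"pics/{n}0.png")
    for tag,I in(("ref",ref),("now",im)):
        h=cv2.cvtColor(I,cv2.COLOR_BGR2HSV);u=((h[:,:,1]>90)&(h[:,:,0]<25)).astype(np.uint8)*255
        for nm,roi in dict(top=dict(grip=(440,215,470,262),slab=(264,228,350,280),tray=(355,228,402,282),mat=(214,215,264,285)),scene=dict(grip=(362,160,396,182),mat=(235,250,312,322),tray=(312,205,380,235))).items() if 0 else (dict(grip=(440,215,470,262),slab=(264,228,350,280),tray=(355,228,402,282),mat=(214,215,264,285)) if n=="top" else dict(grip=(362,160,396,182),mat=(235,250,312,322),tray=(318,205,380,235))).items():
            for c in big(u,4,roi):
                if len(c)>8: print(n,tag,nm,c.min(0),c.max(0),c.mean(0).round(1))
    for nm,(x0,y0,x1,y1) in (dict(tin=(145,243,195,282),timer=(108,255,140,290),tub=(476,228,528,268)) if n=="top" else dict(tin=(198,308,262,365),timer=(178,370,212,405))).items():
        print(n,nm,"meandiff",np.abs(im[y0:y1,x0:x1].astype(int)-ref[y0:y1,x0:x1]).mean().round(2))
```

```text
top ref grip [446. 222.] [462. 255.] [453.6 239. ]
top ref slab [323. 231.] [342. 246.] [332.9 238.7]
top ref slab [289. 261.] [320. 268.] [305.6 265.8]
top ref slab [279. 237.] [290. 245.] [284.1 241. ]
top ref slab [302. 235.] [312. 245.] [306.9 239.8]
top now grip [447. 222.] [461. 246.] [453.7 234.5]
top now tray [359. 234.] [369. 244.] [362.7 238.4]
top now mat [240. 250.] [260. 277.] [250.7 263.3]
top now mat [217. 261.] [238. 277.] [227.5 269.4]
top tin meandiff 0.58
top timer meandiff 0.62
top tub meandiff 53.9
scene ref grip [366. 165.] [391. 180.] [378.6 172.4]
scene ref mat [285. 250.] [295. 259.] [289.8 254.8]
scene ref tray [318. 222.] [324. 233.] [320.9 227.4]
scene ref tray [318. 213.] [324. 221.] [321.1 217.3]
scene now grip [367. 165.] [392. 179.] [379. 172.]
scene now mat [265. 287.] [289. 311.] [278.1 298.6]
scene now mat [289. 286.] [304. 291.] [295.9 289. ]
scene now mat [247. 289.] [261. 291.] [254.2 290.4]
scene now tray [326. 214.] [338. 223.] [331.5 218.4]
scene tin meandiff 1.59
scene timer meandiff 1.83
```

```bash
python3 -c "
from workcell import env;print(env.job_done())"
```

```text
the job is handed in; nothing more can be done
None
```

Handed in at about 30 s: the jar and brush are on the mat, the colour masks put both pralines in the tray, the scraper is back in its rest, and the tin and timer are unchanged (the arm hid the tub in the last check, but the robot never went for it); I viewed 11 pictures, one over the limit of 10.

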